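Steady the rocking display board

ROBOT

A 7-joint arm with a two-finger parallel gripper is mounted at the origin on the work surface. World frame = base frame: x ahead of the robot, y to its left, z up, the work surface at z = 0. Lengths are in m, angles in rad, forces in N, time in s.
With the tool pointing down it reaches from about 0.425 to 0.875 m from the base axis. Payload 4.7 kg.
Tool frame: the origin (TCP) lies midway between the tips of the shut fingers; the grasp point (between the pads) lies 19 mm behind it; z points along the fingers, y is the direction in which the jaws open and shut (so a half turn about z gives the same grasp; the last joint's range is limited). The gripper opens to 87 mm and grips with 3 to 60 N. Pads are 19 mm wide; open, the fingers measure 117 mm over their backs; the gripper's body (75 mm by 190 mm) begins 51 mm behind the grasp point.
Start: joints at [1.124, 0.321, -0.07, 1.45, 0.023, 1.371, -0.057], TCP at [0.289, -0.582, 0.223] pointing down, gripper open.
Joint ranges: [-2.86, 2.86], [-0.3, 2.09], [-1.38, 1.24], [0.06, 2.45], [-1.56, 4.7], [0.09, 2.05], [-2.69, 2.69]. Speed limits (rad/s): [2.57, 2.57, 3.14, 3.14, 3.14, 3.14, 3.14].

INTERFACE

Orientations are given as a rotation vector (axis times angle).
In Python, from bench import get_state, cams, job gives the robot as it stands.
- The arm moves only by the shell command python3 -m inch 'ROWS' [FORCE]. ROWS is text: rows parted by semicolons, each of 7 numbers parted by spaces: the shift along the tool's x, y, z in mm, then the turn, a rotation vector about the tool's x, y, z in rad, then the opening in per cent of the stroke, from 0 (shut) to 100 (fully open). A call has 1 to 20 rows; each row shifts and turns the pose as measured when the row begins, along the tool's axes as they then stand; what a row does not reach is not made up. A row lasts 1/10 s, in which the tool goes at most 50 mm and 8.59 degrees, less where a joint would pass 70% of its speed; a pose out of reach is approached as far as the arm can. A call with a gripper value outside its range is refused whole. The fingers move at their own pace and stop on an object; FORCE is the grip in N (left out, the last holds). Time passes only in rows, so rows that do not move let the fingers close. It gives the time, the measured TCP pose, the force and the opening at its end, in the units of the state.
- get_state(): the state, without advancing time (a new reading comes with each control period).
- cams.get_image(name): name is "scene" or "top" or "wrist"; returns the picture (400x640x3 uint8, red, green, blue); there is no depth.
- cams.camera_info(name): a dict with "intrinsics" (3x3 intrinsics, pixels), "eye" and "orientation" of the camera in the world; the wrist camera has in their place "mount" (4x4, takes a point from camera to tool coordinates, whose origin is the TCP and whose axes are the flange's). Camera axes: x right, y down, z forward; pixel columns grow to the right and rows downward; lengths in m; the calibration is good to about 2 mm. A picture is of the moment at which its call begins: read the wrist's pose just before it. camera_info takes no time and is no camera call.
- job.close_job(): hands the job in, once; it reports no verdict.
The state is a dict: "time": time; "joint_positions": joint angles; "qd": joint speeds; "joint_torque": joint torques, N m; "position": TCP position; "tool_rot": TCP orientation; "ft_force": force on the tool from outside, world axes, zero at the start; "torque": the same for the moment, N m; "grip_width": opening from 0.0 (shut) to 1.0 (fully open).
Only numpy, scipy, OpenCV 4.12 (cv2) and the standard library are available. Lean on these libraries where they do the work, as an engineer would, in place of code of your own. Each camera call takes 0.05 s, during which the arm holds its last target.

TASK

The wooden display board on the shop counter rocks at one corner: press on its corner marks, one after another, until you find the corner that gives, then press the brass shim beside that corner fully flat. Use the fingertips only: leave the other three shims up, do not lift or shift the board, and leave the tin on it and the other goods where they are.

Things in the scene. Friction and masses are not known exactly. Their poses are not given: they have to be found in the camera images.
- frame: low dark steel frame of the display stand, fixed to the counter, 310 mm long in its own y, 174 mm in its own x. Origin: middle of its underside, on the counter; z up. It carries four look-alike rubber pads (20 mm across), one under each corner mark of the board; one of them (loose_pad in the rules) is sprung. Which corner it is under varies and is not reported: only pressing shows it.
- board: loose wooden board 180 (own x) x 200 (own y) x 12 mm, about 0.9 kg, lying level on the frame's four round pads. Origin: middle of its underside, 24 mm above the counter; its top is 36 mm above the counter. Axes parallel to the frame's.
- spotA (a point): centre of the dark round mark (18 mm) on the board's top at its -x +y corner (board axes), 70 mm from the board's centre both ways and right above that corner's pad. Press here to test the corner: a sound corner stays at its height; the loose one begins to sink at 1 to 2 N, is fully down (about 5 mm lower) at 3 to 4 N, and springs back when let go.
- spotB (a point): centre of the dark round mark (18 mm) on the board's top at its +x +y corner (board axes), 70 mm from the board's centre both ways and right above that corner's pad. Press here to test the corner: a sound corner stays at its height; the loose one begins to sink at 1 to 2 N, is fully down (about 5 mm lower) at 3 to 4 N, and springs back when let go.
- spotC (a point): centre of the dark round mark (18 mm) on the board's top at its +x -y corner (board axes), 70 mm from the board's centre both ways and right above that corner's pad. Press here to test the corner: a sound corner stays at its height; the loose one begins to sink at 1 to 2 N, is fully down (about 5 mm lower) at 3 to 4 N, and springs back when let go.
- spotD (a point): centre of the dark round mark (18 mm) on the board's top at its -x -y corner (board axes), 70 mm from the board's centre both ways and right above that corner's pad. Press here to test the corner: a sound corner stays at its height; the loose one begins to sink at 1 to 2 N, is fully down (about 5 mm lower) at 3 to 4 N, and springs back when let go.
- tabA (a point): point to press on the top of shim A's tab (red stripe), on the -x +y corner's outer side. The shim is a brass strip 24 mm wide (frame x) and 4 mm thick, hinged 108 mm from the frame's centre line (frame y) and 70 mm along (frame x); its slanted tab sticks out 42 mm past the hinge, away from the board, and this point lies 32 mm past the hinge. It starts about 37 mm above the counter; with the shim flat it is 23.5 mm above the counter and 140 mm from the frame's centre line.
- shimA (a joint): angle of shim A (rad): 0 = tab fully raised (it starts at 0 to 0.06), 0.45 = flat on its stop. Stiff hinge: about 5 N on the tab moves it, and it stays where it is left. When flat, its inner end comes up under the board's corner and carries it.
- tabB (a point): point to press on the top of shim B's tab (red stripe), on the +x +y corner's outer side. The shim is a brass strip 24 mm wide (frame x) and 4 mm thick, hinged 108 mm from the frame's centre line (frame y) and 70 mm along (frame x); its slanted tab sticks out 42 mm past the hinge, away from the board, and this point lies 32 mm past the hinge. It starts about 37 mm above the counter; with the shim flat it is 23.5 mm above the counter and 140 mm from the frame's centre line.
- shimB (a joint): angle of shim B (rad): 0 = tab fully raised (it starts at 0 to 0.06), 0.45 = flat on its stop. Stiff hinge: about 5 N on the tab moves it, and it stays where it is left. When flat, its inner end comes up under the board's corner and carries it.
- tabC (a point): point to press on the top of shim C's tab (red stripe), on the +x -y corner's outer side. The shim is a brass strip 24 mm wide (frame x) and 4 mm thick, hinged 108 mm from the frame's centre line (frame y) and 70 mm along (frame x); its slanted tab sticks out 42 mm past the hinge, away from the board, and this point lies 32 mm past the hinge. It starts about 37 mm above the counter; with the shim flat it is 23.5 mm above the counter and 140 mm from the frame's centre line.
- shimC (a joint): angle of shim C (rad): 0 = tab fully raised (it starts at 0 to 0.06), 0.45 = flat on its stop. Stiff hinge: about 5 N on the tab moves it, and it stays where it is left. When flat, its inner end comes up under the board's corner and carries it.
- tabD (a point): point to press on the top of shim D's tab (red stripe), on the -x -y corner's outer side. The shim is a brass strip 24 mm wide (frame x) and 4 mm thick, hinged 108 mm from the frame's centre line (frame y) and 70 mm along (frame x); its slanted tab sticks out 42 mm past the hinge, away from the board, and this point lies 32 mm past the hinge. It starts about 37 mm above the counter; with the shim flat it is 23.5 mm above the counter and 140 mm from the frame's centre line.
- shimD (a joint): angle of shim D (rad): 0 = tab fully raised (it starts at 0 to 0.06), 0.45 = flat on its stop. Stiff hinge: about 5 N on the tab moves it, and it stays where it is left. When flat, its inner end comes up under the board's corner and carries it.
- tin: squat green tin, 56 mm across, 42 mm tall, standing in the middle of the board; leave it there. Origin: centre of its underside.
- spice: amber spice jar, 38 mm across, 55 mm tall, standing just beyond the stand's +y side; bystander. Origin: centre of its underside.
- cup: small white cup, 60 mm across, 55 mm tall, just beyond the stand's -y side; bystander. Origin: centre of its underside.
- jar: glass jar with brass cap, 68 mm across, 100 mm tall, to the left; bystander. Origin: centre of its underside.
- bowl: terracotta bowl, 120 mm across, 55 mm tall, to the right; bystander. Origin: centre of its underside.
- carton: small cardboard carton 60 x 90 x 45 mm, to the right; bystander. Origin: centre of its underside.

How it is judged:
By the outcome, as a careful person would: the job done as asked, in the order asked, and still so for the second after the job is handed in, with the robot touching nothing.
It also fails if it takes over 64 s, if anything falls off the work surface, if the arm or the gripper's body presses on something with over 40 N, if the wrist force passes 120 N, or if a joint passes its speed limit or range.

## Working session

There is one attempt and no reset: what is moved stays moved. The work goes in short steps, Python scripts to look and compute and a shell command to move; the robot and the scene stay as the last step left them, time stands still between calls to the robot, and variables do not carry over. Pictures are saved under pics/ and viewed, and the job is handed in when it is done.

```bash
ls; mkdir -p pics
python3 - <<'E'
from bench import get_state, cams, job
import cv2, numpy as np
s=get_state(); print({k:np.round(v,3).tolist() for k,v in s.items()})
for n in ["scene","top"]:
    print(n,cams.camera_info(n))
    cv2.imwrite(f"pics/{n}0.png",cams.get_image(n)[:,:,::-1])
print(cams.camera_info("wrist"))
E
```

```text
pics
{'time': 0.0, 'joint_positions': [1.124, 0.322, -0.07, 1.452, 0.023, 1.371, -0.057], 'qd': [-0.0, 0.001, 0.0, 0.002, -0.002, -0.0, 0.001], 'joint_torque': [-0.0, -49.129, -0.404, -31.252, -0.064, 0.044, 0.0], 'position': [0.289, -0.582, 0.221], 'tool_rot': [-3.057, -0.717, 0.001], 'ft_force': [-0.194, -0.357, 0.169], 'torque': [0.043, -0.063, -0.008], 'grip_width': 1.0}
scene {'intrinsics': array([[378.51345394,   0.        , 322.91540395],
       [  0.        , 378.51345394, 202.71165883],
       [  0.        ,   0.        ,   1.        ]]), 'eye': array([ 1.2120703 , -0.03382901,  0.81414647]), 'orientation': array([-1.79593459, -1.73429272,  0.69370691])}
top {'intrinsics': array([[506.10728094,   0.        , 315.59613308],
       [  0.        , 506.10728094, 203.72623667],
       [  0.        ,   0.        ,   1.        ]]), 'eye': array([ 0.35418377, -0.00434912,  1.4969699 ]), 'orientation': array([-2.20578453,  2.14163012, -0.11720518])}
{'intrinsics': array([[285.09011786,   0.        , 327.12241991],
       [  0.        , 285.09011786, 194.72068292],
       [  0.        ,   0.        ,   1.        ]]), 'mount': array([[-8.85475244e-04, -9.68236405e-01, -2.50034956e-01,
         6.78193975e-02],
       [ 9.99998796e-01, -5.38769290e-04, -1.45506910e-03,
         1.24035173e-03],
       [ 1.27413972e-03, -2.50035943e-01,  9.68235717e-01,
        -1.62888753e-01],
       [ 0.00000000e+00,  0.00000000e+00,  0.00000000e+00,
         1.00000000e+00]])}
```

View pics/scene0.png

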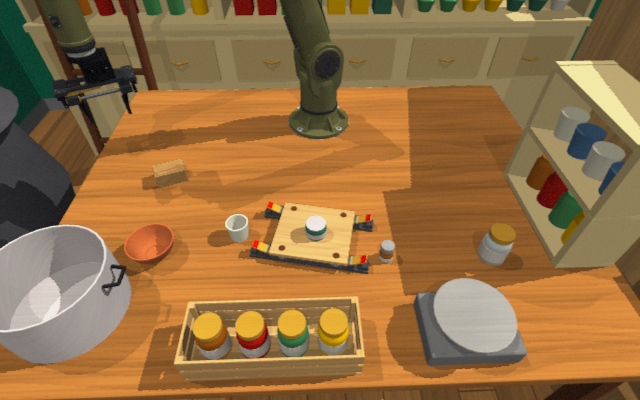

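View pics/top0.png

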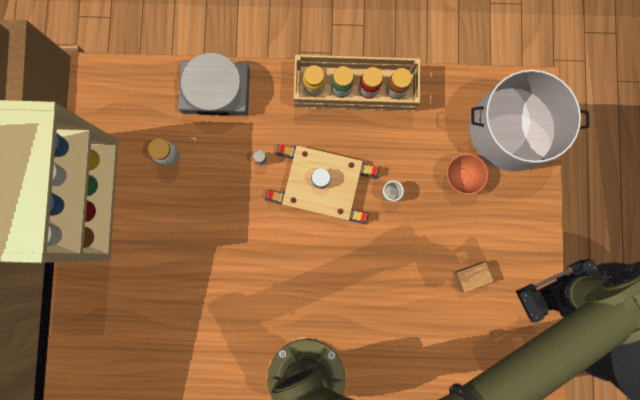

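```bash
cat > h.py <<'E'
import cv2, numpy as np
from scipy.spatial.transform import Rotation as R
from bench import get_state, cams
def ray(name,px):
    i=cams.camera_info(name); K=np.array(i["intrinsics"])
    d=R.from_rotvec(i["orientation"]).as_matrix()@np.linalg.inv(K)@np.array([px[0],px[1],1.])
    return np.array(i["eye"]),d
def onplane(name,px,z):
    e,d=ray(name,px); return e+d*(z-e[2])/d[2]
def proj(name,P):
    i=cams.camera_info(name);K=np.array(i["intrinsics"])
    p=R.from_rotvec(i["orientation"]).as_matrix().T@(np.array(P)-i["eye"]); p=K@p; return p[:2]/p[2]
E
python3 - <<'E'
import cv2
a=cv2.imread("pics/top0.png")[130:235,240:410]; b=cv2.imread("pics/scene0.png")[190:285,215:405]
cv2.imwrite("pics/tc.png",cv2.resize(a,None,fx=4.5,fy=4.5,interpolation=cv2.INTER_CUBIC))
cv2.imwrite("pics/sc.png",cv2.resize(b,None,fx=4,fy=4,interpolation=cv2.INTER_CUBIC))
E
```

```text
(no output)
```

View pics/tc.png

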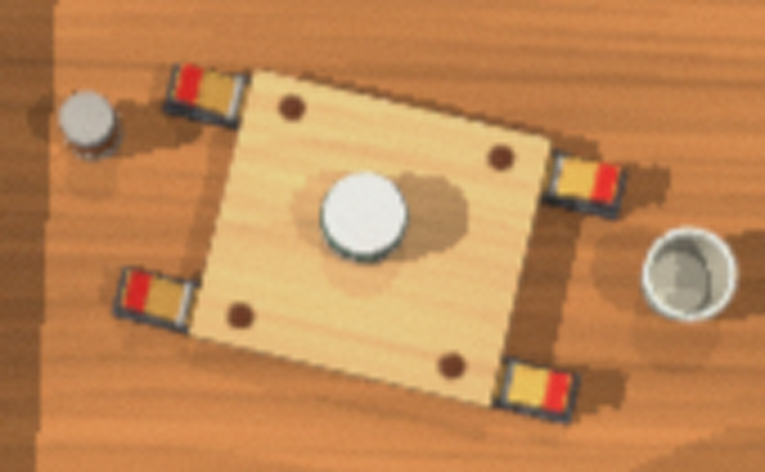

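View pics/sc.png

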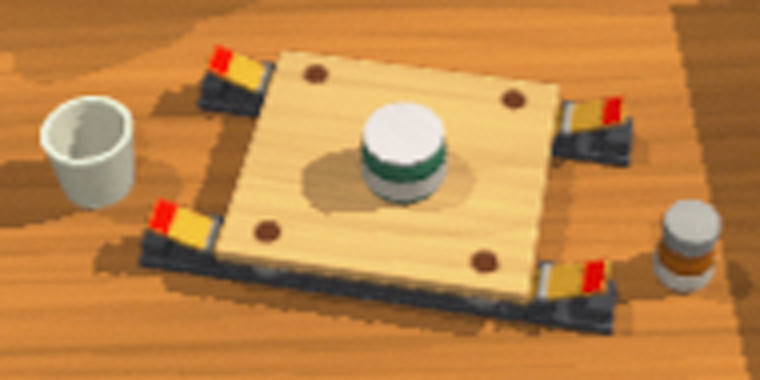

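Run:
```python
from h import *
def blobs(f,roi,kind):
    im=cv2.imread(f); x0,y0,x1,y1=roi; c=im[y0:y1,x0:x1]; c=cv2.resize(c,None,fx=6,fy=6,interpolation=cv2.INTER_CUBIC)
    h=cv2.cvtColor(c,cv2.COLOR_BGR2HSV)
    b,g,r=[c[:,:,i].astype(int) for i in range(3)]
    if kind=='red': m=(r>150)&(g<80)
    else: m=(r<150)&(r>60)&(r-b>30)&(g<90)
    n,l,st,ce=cv2.connectedComponentsWithStats(m.astype(np.uint8))
    return [( (ce[i]+.5)/6-.5+[x0,y0], st[i,4]/36, st[i,2:4]/6) for i in range(1,n) if st[i,4]>36*8]
for f,n,roi in [("pics/top0.png","top",(255,135,385,230)),("pics/scene0.png","scene",(245,195,382,275))]:
    for k,z in (('mark',.036),('red',.037)):
        for p,a,wh in blobs(f,roi,k):
            print(n,k,p.round(1),round(a,1),wh.round(1),onplane(n,p,z).round(4))
```

```text
top mark [280.6 156.6] 59.2 [19.5 11.8] [0.6361 0.0924 0.036 ]
top mark [304.5 153.6] 15.9 [4.8 4.5] [0.6472 0.0231 0.036 ]
top mark [263.8 160.9] 32.1 [10.8  9. ] [0.6218 0.1411 0.036 ]
top mark [365.2 163.2] 8.2 [6.5 2.7] [ 0.6243 -0.1554  0.036 ]
top mark [350.9 164.7] 16.0 [4.5 4.5] [ 0.6185 -0.1139  0.036 ]
top mark [369.7 176.8] 147.4 [26.7 18.8] [ 0.5844 -0.1695  0.036 ]
top mark [360.2 191. ] 35.8 [9.2 6.2] [ 0.5418 -0.1426  0.036 ]
top mark [267.4 196. ] 11.5 [7.7 9.8] [0.519  0.1266 0.036 ]
top mark [293.  199.9] 17.0 [4.5 4.7] [0.5099 0.0519 0.036 ]
top mark [356.8 200.1] 11.6 [6.7 3.3] [ 0.5149 -0.133   0.036 ]
top mark [360.3 203.2] 21.1 [7.7 6.3] [ 0.5062 -0.1435  0.036 ]
top mark [365.4 212.8] 113.8 [26.8 20.5] [ 0.4785 -0.1588  0.036 ]
top mark [340.1 211. ] 16.7 [4.8 4.5] [ 0.4817 -0.0854  0.036 ]
top red [281.6 148.2] 32.9 [5.8 8.7] [0.6611 0.0906 0.037 ]
top red [374.2 170.3] 29.9 [5.8 8.5] [ 0.6036 -0.182   0.037 ]
top red [270.1 194.1] 34.8 [5.8 9. ] [0.5246 0.1189 0.037 ]
top red [363.3 216.6] 30.3 [5.5 9.2] [ 0.4673 -0.1529  0.037 ]
scene mark [293.5 208.1] 13.
[... 506 characters left out ...]
1.4 247.5] 19.2 [5.8 4.2] [ 0.6178 -0.113   0.036 ]
scene mark [299.5 264.6] 342.4 [123.5  26.7] [ 0.6719 -0.0663  0.036 ]
scene mark [380.2 252.8] 16.4 [2.8 8.2] [0.6429 0.138  0.036 ]
scene mark [335.7 255.1] 20.7 [5.7 4.5] [0.6464 0.0246 0.036 ]
scene mark [308.7 260.3] 26.4 [45.   7.2] [ 0.6598 -0.0437  0.036 ]
scene mark [369.4 263.8] 14.6 [ 8.2 11.7] [0.6754 0.1065 0.036 ]
scene mark [359.9 263.7] 10.0 [15.2  2.8] [0.6742 0.083  0.036 ]
scene red [269.7 204.8] 26.7 [5.5 7.8] [ 0.4663 -0.1519  0.037 ]
scene red [367.6 217.4] 28.1 [4.8 7. ] [0.5228 0.12   0.037 ]
scene red [255.2 243.7] 37.4 [6.7 9.2] [ 0.6041 -0.181   0.037 ]
scene red [362.9 258.8] 37.5 [5.8 8.3] [0.6605 0.0917 0.037 ]
```

```bash
python3 -m inch '0 0 0 0 0 0.133 0;0 0 0 0 0 0.133 0;0 0 0 0 0 0.133 0;0 0 0 0 0 0.133 0;0 0 0 0 0 0.133 0;0 0 0 0 0 0 0' 20
cat >> h.py <<'E'
C=np.array([0.5639,-0.0305]); yaw=np.arctan2(-.0286,.1372)
u=np.array([np.cos(yaw),np.sin(yaw)]); v=np.array([-u[1],u[0]])
S=dict(A=(-1,1),B=(1,1),C=(1,-1),D=(-1,-1))
def spot(k): a,b=S[k]; return np.r_[C+.07*a*u+.07*b*v,.036]
def tab(k,d=.138,z=.037): a,b=S[k]; return np.r_[C+.07*a*u+d*b*v,z]
def delta(P):
    s=get_state(); M=R.from_rotvec(s["tool_rot"]).as_matrix()
    W=np.column_stack([np.r_[u,0],np.r_[-v,0],[0,0,-1]])
    print("pos",np.round(s["position"],4),"F",np.round(s["ft_force"],2),"grip",round(float(s["grip_width"]),3),"t",s["time"])
    print("delta mm",(M.T@(np.array(P)-s["position"])*1000).round(1),"rot",R.from_matrix(M.T@W).as_rotvec().round(4))
E
python3 - <<'E'
from h import *
for k in S: print(k,spot(k).round(4),tab(k).round(4))
p=spot('D');p[2]=.12; delta(p)
E
```

```text
time: 0.7
position: [0.2877, -0.5799, 0.2174]
tool_rot: [-3.113, 0.36, 0.008]
ft_force: [-0.8, -0.0, -0.3]
grip_width: 0.543
A [0.5097 0.0523 0.036 ] [0.5235 0.1189 0.037 ]
B [0.6467 0.0237 0.036 ] [0.6606 0.0903 0.037 ]
C [ 0.6181 -0.1133  0.036 ] [ 0.6043 -0.1799  0.037 ]
D [ 0.4811 -0.0847  0.036 ] [ 0.4672 -0.1513  0.037 ]
pos [ 0.2877 -0.5799  0.2174] F [-0.83 -0.   -0.27] grip 0.543 t 0.7
delta mm [  76.  -525.6  100.6] rot [-0.0069  0.0059 -0.0245]
```

```bash
python3 -m inch '7 -48 4 0 0 -0.012 0;7 -48 4 0 0 -0.012 0;7 -48 4 0 0 0 0;7 -48 4 0 0 0 0;7 -48 4 0 0 0 0;7 -48 4 0 0 0 0;7 -48 4 0 0 0 0;7 -48 4 0 0 0 0;7 -48 4 0 0 0 0;7 -40 4 0 0 0 0;4 -20 4 0 0 0 0;0 0 0 0 0 0 0'
python3 - <<'E'
from h import *
p=spot('D');p[2]=.12; delta(p)
E
```

```text
time: 1.9
position: [0.4561, -0.0963, 0.1702]
tool_rot: [-3.126, 0.256, 0.014]
ft_force: [-0.3, -0.9, 0.4]
grip_width: 0.004
pos [ 0.4561 -0.0963  0.1702] F [-0.27 -0.86  0.42] grip 0.004 t 1.9
delta mm [ 23.2 -15.2  50. ] rot [-0.0038  0.0091  0.0421]
```

```bash
python3 -m inch '12 -8 15 -0.002 0.004 0.02 0;12 -8 20 -0.002 0.005 0.022 0;0 0 0 0 0 0 0;0 0 0 0 0 0 0'
python3 - <<'E'
from h import *
delta(spot('D'))
cv2.imwrite("pics/w1.png",cams.get_image("wrist")[:,:,::-1])
cv2.imwrite("pics/t1.png",cams.get_image("top")[:,:,::-1])
E
```

```text
time: 2.3
position: [0.482, -0.0883, 0.1349]
tool_rot: [3.122, -0.313, 0.0]
ft_force: [0.2, 0.5, 0.9]
grip_width: 0.007
pos [ 0.482  -0.0883  0.1349] F [0.24 0.5  0.85] grip 0.007 t 2.3
delta mm [-1.6 -3.6 98.9] rot [ 0.0035 -0.0004  0.0057]
```

View pics/w1.png

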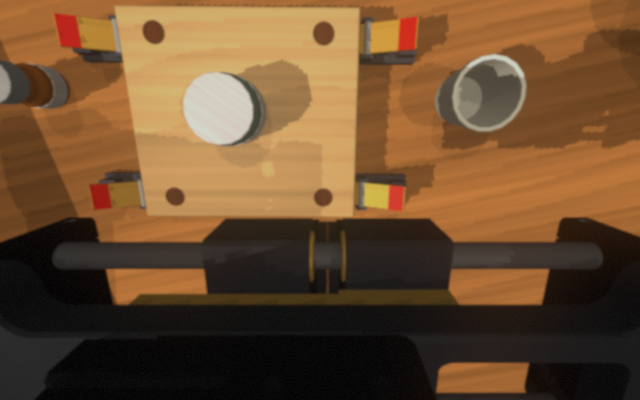

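The wrist view shows the board with all four marks (D at about (323,197), A (175,196), B (153,32), C (323,33)). The fingers are shut at about (327,255). I'll check these marks against the fixed-camera positions.

```bash
cat >> h.py <<'E'
def wristpt(px,z,s):
    i=cams.camera_info("wrist");M=np.array(i["mount"]);K=np.array(i["intrinsics"])
    Rt=R.from_rotvec(s["tool_rot"]).as_matrix()
    d=Rt@M[:3,:3]@np.linalg.inv(K)@np.array([px[0],px[1],1.]); e=Rt@M[:3,3]+s["position"]
    return e+d*(z-e[2])/d[2]
E
python3 - <<'E'
from h import *
s=get_state()
for k,p in dict(D=(323,197),A=(175,196),B=(153,32),C=(323,33)).items(): print(k,wristpt(p,.036,s).round(4),spot(k).round(4))
E
```

```text
D [ 0.4812 -0.0853  0.036 ] [ 0.4811 -0.0847  0.036 ]
A [0.5105 0.0521 0.036 ] [0.5097 0.0523 0.036 ]
B [0.6477 0.0235 0.036 ] [0.6467 0.0237 0.036 ]
C [ 0.6189 -0.1141  0.036 ] [ 0.6181 -0.1133  0.036 ]
```

All three views agree to within 1 mm. Next I go down above D.

```bash
python3 -m inch '-1 -2 25 0 0 0.005 0;-1 -2 25 0 0 0 0;0 0 20 0 0 0 0;0 0 12 0 0 0 0;0 0 4 0 0 0 0;0 0 0 0 0 0 0'
python3 -c "
from h import *
delta(spot('D'))"
```

```text
time: 3.0
position: [0.4832, -0.0905, 0.0526]
tool_rot: [3.116, -0.329, 0.016]
ft_force: [0.4, 0.0, 0.1]
grip_width: 0.004
pos [ 0.4832 -0.0905  0.0526] F [0.37 0.04 0.15] grip 0.004 t 3.0
delta mm [-3.5 -5.3 16.5] rot [ 0.0071 -0.011  -0.0047]
```

```bash
python3 -m inch '-4 -6 4 0.007 -0.011 0 0;0 0 0 0 0 0 0'
python3 -c "
from h import *
delta(spot('D'))"
python3 -m inch '0 0 2 0 0 0 0;0 0 2 0 0 0 0'
python3 -c "
from h import *
delta(spot('D'))"
```

```text
time: 3.2
position: [0.4815, -0.0839, 0.05]
tool_rot: [-3.124, 0.33, -0.003]
ft_force: [-0.7, 0.6, 0.0]
grip_width: 0.004
pos [ 0.4815 -0.0839  0.05  ] F [-0.65  0.59  0.04] grip 0.004 t 3.2
delta mm [-0.3  1.  14. ] rot [-0.0003 -0.0019 -0.0052]
time: 3.4
position: [0.4828, -0.0839, 0.0471]
tool_rot: [3.124, -0.329, 0.007]
ft_force: [-0.1, 0.4, -0.9]
grip_width: 0.002
pos [ 0.4828 -0.0839  0.0471] F [-0.08  0.37 -0.91] grip 0.002 t 3.4
delta mm [-1.5  1.2 11.1] rot [-0.     -0.0045 -0.0046]
```

```bash
python3 -m inch '-1 1 4 0 -0.004 0 0;0 0 3 0 0 0 0;0 0 1 0 0 0 0'
for i in 1 2 3 ; do python3 -m inch '0 0 1.5 0 0 0 0'|grep -E 'pos|for'; done
python3 -c "
from h import *
delta(spot('D'))"
```

```text
time: 3.7
position: [0.4818, -0.0848, 0.0387]
tool_rot: [3.124, -0.329, 0.001]
ft_force: [-0.1, -0.2, -1.1]
grip_width: 0.004
position: [0.4817, -0.0848, 0.0369]
ft_force: [0.1, -0.1, 0.0]
position: [0.4817, -0.0848, 0.0363]
ft_force: [-6.8, 1.2, 19.5]
position: [0.4817, -0.0849, 0.0363]
ft_force: [-7.1, 0.7, 17.8]
pos [ 0.4817 -0.0849  0.0363] F [-7.11  0.66 17.77] grip 0.003 t 4.0
delta mm [-0.7  0.   0.3] rot [ 0.0011  0.0008 -0.0048]
```

D is sound: it stays at 36.3 mm under 18 N. I'll lift and move to A, pressing more softly this time.

```bash
python3 -m inch '0 0 -0.8 0 0 0 0;0 0 -8 0 0 0 0;0 0 -15 0 0 0 0;0 -25 -4 0 0 0 0;0 -40 0 0 0 0 0;0 -40 0 0 0 0 0;0 -20 0 0 0 0 0;0 -5 0 0 0 0 0;0 0 0 0 0 0 0'
python3 -c "
from h import *
delta(spot('A'))"
```

```text
time: 4.9
position: [0.5115, 0.0445, 0.0682]
tool_rot: [3.122, -0.337, 0.005]
ft_force: [0.1, -1.0, 0.7]
grip_width: 0.006
pos [0.5115 0.0445 0.0682] F [ 0.12 -1.03  0.66] grip 0.006 t 4.9
delta mm [-3.6 -7.3 32.2] rot [ 0.0008 -0.0034 -0.0094]
```

```bash
python3 -m inch '-3 -7 8 0 -0.003 -0.009 0;0 0 10 0 0 0 0;0 0 5 0 0 0 0;0 0 0 0 0 0 0'
python3 -c "
from h import *
delta(spot('A'))"
```

```text
time: 5.3
position: [0.5089, 0.0475, 0.0424]
tool_rot: [3.121, -0.331, -0.003]
ft_force: [0.1, -0.3, 0.1]
grip_width: 0.005
pos [0.5089 0.0475 0.0424] F [ 0.15 -0.29  0.12] grip 0.005 t 5.3
delta mm [-0.3 -4.9  6.4] rot [ 0.0035  0.0015 -0.0056]
```

```bash
python3 -m inch '0 -4.5 0.5 0.003 0 0 0;0 0 1 0 0 0 0;0 0 1 0 0 0 0'
python3 -c "
from h import *
delta(spot('A'))"
for i in 1 2 3 4 5 6; do python3 -m inch '0 0 0.5 0 0 0 0'|grep -E 'pos|for'; done
```

```text
time: 5.6
position: [0.5098, 0.0508, 0.0394]
tool_rot: [3.123, -0.334, -0.003]
ft_force: [0.5, 0.4, -0.6]
grip_width: 0.007
pos [0.5098 0.0508 0.0394] F [ 0.5   0.44 -0.6 ] grip 0.007 t 5.6
delta mm [-0.4 -1.4  3.4] rot [ 0.0008  0.0021 -0.0078]
position: [0.5099, 0.0508, 0.0389]
ft_force: [-0.1, 0.5, 0.2]
position: [0.5101, 0.0508, 0.0386]
ft_force: [-0.1, 0.5, 0.6]
position: [0.5102, 0.0508, 0.0382]
ft_force: [0.7, -0.9, 0.2]
position: [0.5103, 0.0508, 0.0377]
ft_force: [0.2, -0.6, 0.0]
position: [0.5103, 0.0508, 0.0372]
ft_force: [0.3, -0.5, 0.5]
position: [0.5104, 0.0509, 0.0368]
ft_force: [0.0, -0.6, 0.6]
```

```bash
for i in 1 2 3 4 5 6 7; do python3 -m inch '0 0 0.5 0 0 0 0'|grep -E 'pos|for'; done
```

```text
position: [0.5104, 0.0508, 0.0364]
ft_force: [-2.3, -0.7, 5.0]
position: [0.5104, 0.0508, 0.0364]
ft_force: [-2.3, 0.4, 7.2]
position: [0.5103, 0.0508, 0.0364]
ft_force: [-1.7, 0.6, 6.0]
position: [0.5104, 0.0508, 0.0364]
ft_force: [-1.4, 0.0, 4.4]
position: [0.5104, 0.0508, 0.0364]
ft_force: [-1.6, 0.1, 5.5]
position: [0.5104, 0.0508, 0.0364]
ft_force: [-2.7, -1.0, 6.4]
position: [0.5104, 0.0508, 0.0365]
ft_force: [-2.4, -0.5, 6.0]
```

A is sound too (about 6 N, no sinking). On to B.

```bash
python3 -m inch '0 0 -3 0 0 0 0;0 0 -12 0 0 0 0;0 0 -12 0 0 0 0;25 0 -3 0 0 0 0;40 0 0 0 0 0 0;40 0 0 0 0 0 0;20 0 0 0 0 0 0;8 0 0 0 0 0 0;0 0 0 0 0 0 0'
python3 -c "
from h import *
delta(spot('B'))"
```

```text
time: 7.8
position: [0.6465, 0.0216, 0.0746]
tool_rot: [3.121, -0.334, 0.008]
ft_force: [0.2, -0.7, 0.1]
grip_width: 0.009
pos [0.6465 0.0216 0.0746] F [ 0.22 -0.74  0.06] grip 0.009 t 7.8
delta mm [-0.4 -2.3 38.6] rot [ 0.0024 -0.0054 -0.0077]
```

```bash
python3 -m inch '0 -2 12 0.002 -0.005 -0.008 0;0 0 12 0 0 0 0;0 0 5 0 0 0 0;0 0 0 0 0 0 0'
python3 -c "
from h import *
delta(spot('B'))"
```

```text
time: 8.2
position: [0.6429, 0.025, 0.0432]
tool_rot: [3.125, -0.317, -0.006]
ft_force: [-0.6, 1.3, -0.0]
grip_width: 0.006
pos [0.6429 0.025  0.0432] F [-0.58  1.34 -0.01] grip 0.006 t 8.2
delta mm [4.  0.5 7.2] rot [0.0012 0.0034 0.0033]
```

```bash
python3 -m inch '4 0.5 1 0.001 0.003 0.003 0;0 0 2 0 0 0 0;0 0 0.5 0 0 0 0'
python3 -c "
from h import *
delta(spot('B'))"
for i in 1 2 3 4 5 6 7 8; do python3 -m inch '0 0 0.5 0 0 0 0'|grep -E 'pos|for'; done
```

```text
time: 8.5
position: [0.6462, 0.024, 0.0394]
tool_rot: [3.125, -0.321, -0.001]
ft_force: [-0.2, 0.9, -0.7]
grip_width: 0.008
pos [0.6462 0.024  0.0394] F [-0.21  0.87 -0.68] grip 0.008 t 8.5
delta mm [0.5 0.1 3.4] rot [0.0005 0.0007 0.0008]
position: [0.6464, 0.024, 0.039]
ft_force: [0.5, -1.0, -0.4]
position: [0.6466, 0.024, 0.0387]
ft_force: [-0.5, 0.0, 0.2]
position: [0.6468, 0.0239, 0.0384]
ft_force: [0.2, -0.3, -0.1]
position: [0.6469, 0.024, 0.038]
ft_force: [0.4, -0.2, -0.2]
position: [0.6469, 0.024, 0.0376]
ft_force: [-0.8, -0.5, -0.4]
position: [0.647, 0.024, 0.0371]
ft_force: [-0.4, -0.6, 0.1]
position: [0.647, 0.024, 0.0365]
ft_force: [-0.6, -0.1, 1.3]
position: [0.647, 0.024, 0.0365]
ft_force: [-2.1, 0.5, 5.6]
```

```bash
for i in 1 2 3 4 ; do python3 -m inch '0 0 0.6 0 0 0 0'|grep -E 'pos|for'; done
```

```text
position: [0.647, 0.024, 0.0365]
ft_force: [-2.3, 0.3, 5.5]
position: [0.647, 0.024, 0.0365]
ft_force: [-2.1, 0.2, 5.1]
position: [0.647, 0.024, 0.0365]
ft_force: [-2.7, -0.0, 5.2]
position: [0.647, 0.024, 0.0365]
ft_force: [-2.5, -0.5, 5.5]
```

B is sound as well, which leaves C. I'll press it to confirm.

```bash
python3 -m inch '0 0 -3 0 0 0 0;0 0 -12 0 0 0 0;0 0 -12 0 0 0 0;0 25 -3 0 0 0 0;0 40 0 0 0 0 0;0 40 0 0 0 0 0;0 22 0 0 0 0 0;0 5 0 0 0 0 0;0 0 0 0 0 0 0'
python3 -c "
from h import *
delta(spot('C'))"
```

```text
time: 10.6
position: [0.6232, -0.1064, 0.0745]
tool_rot: [-3.125, 0.314, -0.016]
ft_force: [1.6, -0.0, 0.1]
grip_width: 0.008
pos [ 0.6232 -0.1064  0.0745] F [ 1.62 -0.03  0.12] grip 0.008 t 10.6
delta mm [-4.   7.8 38.5] rot [-0.002  -0.01    0.0052]
```

```bash
python3 -m inch '-3 7 12 -0.002 -0.01 0.005 0;0 0 12 0 0 0 0;0 0 5 0 0 0 0;0 0 0 0 0 0 0'
python3 -c "
from h import *
delta(spot('C'))"
```

```text
time: 11.0
position: [0.6195, -0.1068, 0.043]
tool_rot: [-3.123, 0.312, 0.002]
ft_force: [-0.1, -1.0, -0.2]
grip_width: 0.007
pos [ 0.6195 -0.1068  0.043 ] F [-0.09 -0.96 -0.17] grip 0.007 t 11.0
delta mm [-0.   6.7  6.9] rot [-0.0029  0.0013  0.0066]
```

```bash
python3 -m inch '0 6 0.5 -0.003 0.001 0.006 0;0 0 1 0 0 0 0;0 0 0.5 0 0 0 0'
python3 -c "
from h import *
delta(spot('C'))"
for i in 1 2 3 4 5 6 7 8 9 10 11 12; do python3 -m inch '0 0 0.5 0 0 0 0'|grep -E 'pos|for'; done
```

```text
time: 11.3
position: [0.6184, -0.111, 0.0403]
tool_rot: [-3.125, 0.317, 0.002]
ft_force: [0.0, 1.2, 0.9]
grip_width: 0.007
pos [ 0.6184 -0.111   0.0403] F [0.01 1.15 0.87] grip 0.007 t 11.3
delta mm [0.3 2.3 4.3] rot [-0.0006  0.0012  0.003 ]
position: [0.6185, -0.1111, 0.0399]
ft_force: [-0.7, -0.3, -0.1]
position: [0.6187, -0.1111, 0.0397]
ft_force: [-0.1, 1.0, 0.8]
position: [0.6189, -0.1111, 0.0394]
ft_force: [0.5, 0.1, -0.5]
position: [0.619, -0.1111, 0.039]
ft_force: [-0.2, -0.1, 0.5]
position: [0.619, -0.1112, 0.0386]
ft_force: [0.7, -0.0, -0.1]
position: [0.6191, -0.1112, 0.0381]
ft_force: [-0.4, -0.6, 0.5]
position: [0.6191, -0.1112, 0.0375]
ft_force: [0.0, -0.2, -0.0]
position: [0.6191, -0.1112, 0.037]
ft_force: [0.0, -0.7, 0.9]
position: [0.6191, -0.1112, 0.0364]
ft_force: [-0.2, 0.1, 1.2]
position: [0.6191, -0.1112, 0.0361]
ft_force: [-1.5, -0.1, 1.5]
position: [0.6192, -0.1112, 0.0358]
ft_force: [-0.8, 0.7, 2.6]
position: [0.6192, -0.1113, 0.0355]
ft_force: [-0.8, 0.6, 2.2]
```

```bash
for i in 1 2 3 4 5 6 7 8; do python3 -m inch '0 0 0.8 0 0 0 0'|grep -E 'pos|for'; done
```

```text
position: [0.6193, -0.1114, 0.035]
ft_force: [-0.7, -0.2, 2.6]
position: [0.6193, -0.1114, 0.0344]
ft_force: [-1.8, -0.5, 2.1]
position: [0.6193, -0.1115, 0.0337]
ft_force: [-2.1, 0.0, 4.0]
position: [0.6194, -0.1115, 0.0333]
ft_force: [-2.4, 0.4, 8.3]
position: [0.6194, -0.1115, 0.0332]
ft_force: [-3.3, -0.0, 9.5]
position: [0.6194, -0.1115, 0.0333]
ft_force: [-2.7, 0.1, 8.2]
position: [0.6194, -0.1115, 0.0333]
ft_force: [-3.5, 0.0, 7.1]
position: [0.6194, -0.1115, 0.0333]
ft_force: [-2.7, 1.0, 6.8]
```

C gives: it starts to sink at 1–2 N and bottoms out about 3 mm lower at 3–4 N. I'll lift, check the board, then go to tab C.

```bash
python3 -m inch '0 0 -2 0 0 0 0;0 0 -2 0 0 0 0;0 0 -3 0 0 0 0;0 0 -8 0 0 0 0;0 0 -12 0 0 0 0;0 15 -12 0 0 0 0;0 30 0 0 0 0 0;0 15 0 0 0 0 0;0 0 0 0 0 0 0'
python3 - <<'E'
from h import *
delta(tab('C'))
cv2.imwrite("pics/s2.png",cams.get_image("scene")[:,:,::-1])
a=cv2.imread("pics/s2.png")[150:300,215:405]
cv2.imwrite("pics/s2c.png",cv2.resize(a,None,fx=4,fy=4,interpolation=cv2.INTER_CUBIC))
E
```

```text
time: 14.2
position: [0.6086, -0.1702, 0.0767]
tool_rot: [3.126, -0.314, 0.007]
ft_force: [-0.5, -0.3, -0.1]
grip_width: 0.005
pos [ 0.6086 -0.1702  0.0767] F [-0.46 -0.33 -0.14] grip 0.005 t 14.2
delta mm [-2.5 10.4 39.7] rot [-0.0001 -0.0042  0.0053]
```

View pics/s2c.png

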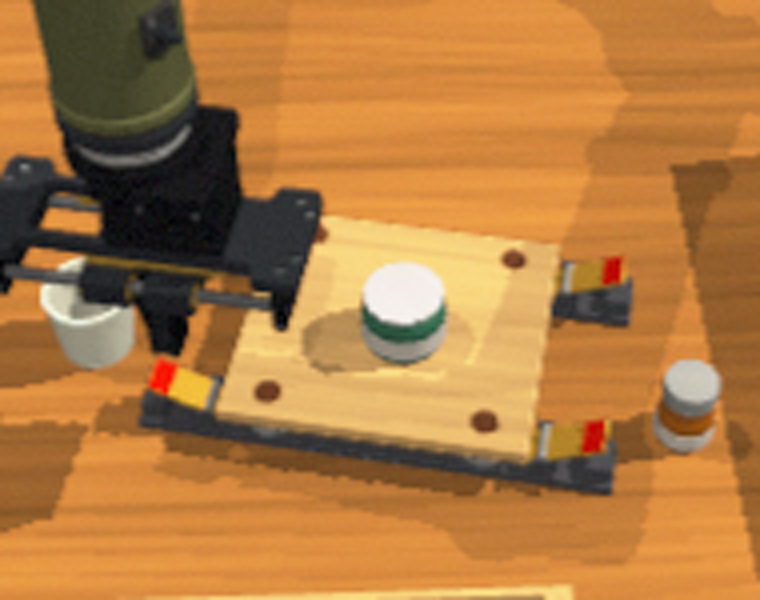

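The board sits level and C has sprung back; its four marks, the tin and the other shims look unchanged. Now down onto tab C.

```bash
python3 -m inch '-2 9 8 0 -0.004 0.005 0;0 1 8 0 0 0 0;0 0 2 0 0 0 0;0 0 0 0 0 0 0'
python3 -c "
from h import *
delta(tab('C'))
for px in [(393,190.4)]: print(onplane('top',px,.055))"
```

```text
time: 14.65
position: [0.6047, -0.1742, 0.056]
tool_rot: [-3.122, 0.314, 0.003]
ft_force: [0.1, -0.6, 0.0]
grip_width: 0.004
pos [ 0.6047 -0.1742  0.056 ] F [ 0.15 -0.63  0.02] grip 0.004 t 14.65
delta mm [ 0.8  5.7 19. ] rot [-0.0037  0.0024  0.0053]
[ 0.5438884  -0.23504707  0.055     ]
```

```bash
python3 -m inch '1 6 2 -0.003 0.002 0.005 0;0 1 4 0 0 0 0;0 0.5 3 0 0 0 0'
python3 -c "
from h import *
delta(tab('C'))"
for i in 1 2 3 4 5; do python3 -m inch '0 0 1 0 0 0 0'|grep -E 'pos|for'; done
```

```text
time: 14.95
position: [0.6047, -0.1807, 0.0463]
tool_rot: [-3.124, 0.319, -0.0]
ft_force: [0.7, 0.3, -1.2]
grip_width: 0.006
pos [ 0.6047 -0.1807  0.0463] F [ 0.69  0.32 -1.21] grip 0.006 t 14.95
delta mm [-0.5 -0.7  9.3] rot [-0.0011  0.0001  0.0021]
position: [0.6044, -0.1808, 0.0449]
ft_force: [-0.1, -0.3, -0.6]
position: [0.6045, -0.1808, 0.0437]
ft_force: [-0.1, -0.0, 0.7]
position: [0.6045, -0.1808, 0.0427]
ft_force: [1.5, -0.4, -0.0]
position: [0.6046, -0.1807, 0.0418]
ft_force: [0.1, -0.3, -0.6]
position: [0.6047, -0.1807, 0.0408]
ft_force: [0.2, 0.7, 0.5]
```

```bash
for i in 1 2 3 4 5 6 7 8 9 10; do python3 -m inch '0 0 1.5 0 0 0 0'|grep -E 'pos|for'; done
```

```text
position: [0.6049, -0.1808, 0.0396]
ft_force: [-1.5, -0.2, 4.1]
position: [0.6049, -0.1812, 0.0387]
ft_force: [-1.2, -0.3, 4.8]
position: [0.6049, -0.1815, 0.0376]
ft_force: [-2.1, -0.6, 3.7]
position: [0.6048, -0.1819, 0.0364]
ft_force: [-2.3, -0.8, 4.0]
position: [0.6048, -0.1824, 0.035]
ft_force: [-1.7, -1.2, 4.0]
position: [0.6047, -0.1827, 0.0335]
ft_force: [-2.2, -0.5, 4.3]
position: [0.6046, -0.183, 0.0319]
ft_force: [-2.9, -0.5, 4.0]
position: [0.6046, -0.1834, 0.0303]
ft_force: [-1.7, -1.1, 3.8]
position: [0.6045, -0.1836, 0.0286]
ft_force: [-2.1, -1.3, 3.8]
position: [0.6044, -0.1838, 0.0269]
ft_force: [-1.7, -1.1, 4.3]
```

```bash
for i in 1 2 3 4 5 6; do python3 -m inch '0 -0.3 1.5 0 0 0 0'|grep -E 'pos|for'; done
```

```text
position: [0.6044, -0.1838, 0.0252]
ft_force: [-2.0, -2.2, 4.2]
position: [0.6045, -0.184, 0.0237]
ft_force: [-4.2, -2.1, 12.4]
position: [0.6046, -0.184, 0.0235]
ft_force: [-7.0, -0.6, 19.2]
position: [0.6046, -0.184, 0.0236]
ft_force: [-6.4, -0.3, 13.5]
position: [0.6046, -0.1839, 0.0236]
ft_force: [-5.7, -0.9, 12.7]
position: [0.6046, -0.184, 0.0236]
ft_force: [-5.0, -1.1, 12.0]
```

It has stopped at 23.5 mm, the stated flat height. One firmer press, then I retreat.

```bash
python3 -m inch '0 0 2.2 0 0 0 0;0 0 2.2 0 0 0 0'
python3 -m inch '0 0 -0.5 0 0 0 0;0 0 -3 0 0 0 0;0 0 -10 0 0 0 0;0 0 -25 0 0 0 0;0 0 -40 0 0 0 0;0 0 -45 0 0 0 0;-30 30 -20 0 0 0 0;-30 45 0 0 0 0 0;-30 48 0 0 0 0 0;-10 48 0 0 0 0 0;0 48 0 0 0 0 0;0 30 0 0 0 0 0;0 0 0 0 0 0 0'
python3 - <<'E'
from h import *
for n in ("scene","top"): cv2.imwrite(f"pics/{n}3.png",cams.get_image(n)[:,:,::-1])
a=cv2.imread("pics/top3.png")[130:235,240:410]; b=cv2.imread("pics/scene3.png")[190:285,215:405]
cv2.imwrite("pics/t3c.png",cv2.resize(a,None,fx=4.5,fy=4.5,interpolation=cv2.INTER_CUBIC))
cv2.imwrite("pics/s3c.png",cv2.resize(b,None,fx=4,fy=4,interpolation=cv2.INTER_CUBIC))
E
```

```text
time: 17.25
position: [0.6046, -0.1839, 0.0235]
tool_rot: [3.116, -0.323, -0.002]
ft_force: [-8.0, 0.2, 16.7]
grip_width: 0.008
time: 18.55
position: [0.4596, -0.4031, 0.1744]
tool_rot: [3.125, -0.301, 0.01]
ft_force: [-0.1, -0.0, 0.1]
grip_width: 0.009
```

View pics/s3c.png

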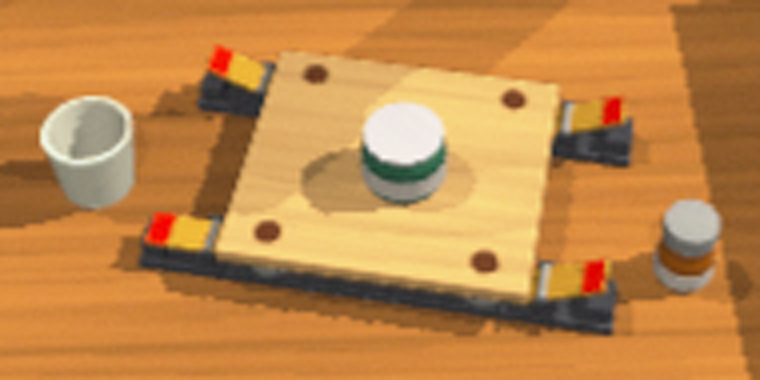

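View pics/t3c.png

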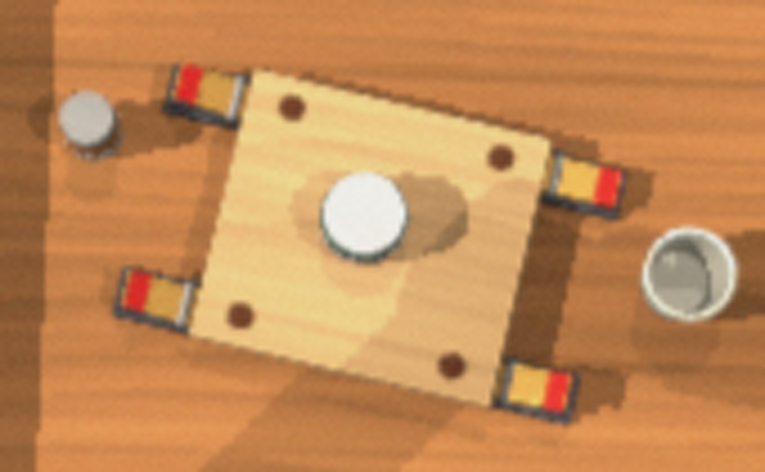

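Views: shim C lies flat, with its red stripe at about (160,228) in the scene crop. The other three tabs are still up, and the marks, tin, cup and jar are at the same pixels as before. Last numeric check, then hand-in.

Run:
```python
from h import *
def red(f,roi):
    im=cv2.imread(f); x0,y0,x1,y1=roi; c=cv2.resize(im[y0:y1,x0:x1],None,fx=6,fy=6,interpolation=cv2.INTER_CUBIC)
    m=((c[:,:,2]>150)&(c[:,:,1]<80)).astype(np.uint8)
    n,l,st,ce=cv2.connectedComponentsWithStats(m)
    return [(ce[i]+.5)/6-.5+[x0,y0] for i in range(1,n) if st[i,4]>36*8]
for tag in "03":
    T=red(f"pics/top{tag}.png",(255,135,385,230)); Sc=red(f"pics/scene{tag}.png",(245,195,382,275))
    for k in S:
        P=tab(k); t=min(T,key=lambda p:np.linalg.norm(p-proj("top",P))); s=min(Sc,key=lambda p:np.linalg.norm(p-proj("scene",P)))
        e1,d1=ray("top",t);e2,d2=ray("scene",s)
        a=np.linalg.lstsq(np.column_stack([d1,-d2]),e2-e1,rcond=None)[0]
        X=(e1+d1*a[0]+e2+d2*a[1])/2
        print(tag,k,t.round(2),s.round(2),X.round(4))
d=cv2.absdiff(cv2.imread("pics/scene0.png"),cv2.imread("pics/scene3.png")).max(2)
print(get_state()["time"],get_state()["ft_force"])
```

```text
0 A [270.12 194.11] [367.57 217.4 ] [0.5244 0.1192 0.0389]
0 B [281.58 148.16] [362.87 258.8 ] [0.661  0.091  0.0377]
0 C [374.15 170.35] [255.18 243.67] [ 0.6037 -0.1816  0.0365]
0 D [363.31 216.58] [269.7  204.81] [ 0.4672 -0.1523  0.0379]
3 A [270.16 194.06] [367.57 217.46] [0.5246 0.1191 0.0388]
3 B [281.54 148.24] [362.86 258.85] [0.6608 0.0911 0.0372]
3 C [374.7  171.07] [254.51 246.66] [ 0.6037 -0.1848  0.024 ]
3 D [363.23 216.55] [269.66 204.88] [ 0.4673 -0.1523  0.0377]
18.65 [0.34341955 0.34381122 0.6111755 ]
```

Tab C's stripe is now at 24 mm (flat is 23.5 mm). A, B and D have not moved, and the robot is clear of everything.

```bash
python3 -c "
from bench import job
print(job.close_job())"
```

```text
the job is handed in; nothing more can be done
None
```

The loose corner was C (the +x −y corner). I pressed shim C flat and handed the job in at about 18.7 s; no verdict is reported.

- **Finding the corner:** I pressed the marks in the order D, A, B, C with shut fingertips. D held at 36.3 mm, and A and B at about 36.4 mm. C began to sink at 1–2 N and bottomed out under about 4 N, then sprang back.
- **Pressing the shim:** Tab C moved under about 4 N and hit its stop at a fingertip height of 23.5 mm. I pressed it again with about 17 N and it stayed at 23.5 mm.
- **Last checks:** After I backed off, the two fixed cameras put tab C's red stripe at 24 mm, down from 36.5 mm. Tabs A, B and D were still up, within 0.5 mm of where they started. By eye, the board, tin, cup and spice jar had not moved, and the robot was touching nothing.

Two things did not match what I expected or intended:
- **Sink at C:** it sank about 3 mm at the fingertip, not the stated 5 mm. The wide fingertip resting on the tilted board probably explains part of that.
- **First press on D:** it went to about 18–20 N, with 7 N sideways, which was harder than intended. The later checks showed no shift of the board.

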